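# Clamp a wing panel in the gluing jig

## Task

Slide the white wing panel on the plywood jig into its corner, flush against both the long back fence and the short side stop, pushing gently so that the foam is not crushed. Then flip the clamp's cam lever over its high point, away from the robot, until it snaps fully closed and the rubber pad holds the panel there. Leave the other things on the jig and the bench where they are.

Things in the scene. Friction and masses are not known exactly. Their poses are not given: they have to be found in the camera images.
- jig: Gluing jig fixed to the bench (place and yaw vary): plywood board 280 (x) by 430 (y) by 15 mm. Origin: centre of the board's underside, on the bench; x points away from the robot, y to the left, z up. All 'jig' coordinates below are in this frame, in mm.
- fence (a point): Middle of the long back fence's face towards the robot: jig x = 50, y = 0, z = 30. The fence is 240 mm long along y, 20 mm thick, top at z = 45.
- stop (a point): Middle of the side stop's face towards the panel (it stands on the left): jig x = -15, y = 85, z = 30. The stop is 70 mm long along x, 20 mm thick, top at z = 45.
- pivot (a point): Lever pivot: jig x = 25, y = 0, z = 107, in a fork (up to z = 121, y -16 to 16) on the clamp's overarm, which runs over the panel at z 65 to 85, y -16 to 16, from x = 0 to the post behind the fence (x 85 to 125, y -25 to 25).
- lightbar (a point): Middle of the overhead light bar's underside: jig x = 105, y = 0, z = 250. Bar x 85 to 125, z 250 to 280, along the whole jig, on 16 mm posts at x = 105, y = -200 and 200. It is right above the closed lever, so a hand straight above hits it: come from the robot's side, tilted 35 to 45 degrees, fingers pointing away and down.
- panel: Loose white wing panel, 100 (x) by 170 (y) by 20 mm, 0.1 to 0.2 kg, lying on the jig's board. Origin: centre of its underside; axes along its sides. Starts 20 to 40 mm short of the fence and 15 to 40 mm of the stop, a few degrees askew; flush it is at jig x = 0, y = 0, z = 15. It slides easily (1 to 2 N); the fence and stop are rigid.
- lever (a joint): Cam lever angle, rad, about jig y at the pivot: 0 open, leaning 5 degrees from upright towards the robot; grows as it is swung over and away; 0.087 upright; 1.80 fully closed (end stop), pointing to jig +x, 8 degrees below level. A spring resists with up to 1.1 N m near 0.9; high point at about 1.5: let go earlier it springs back, beyond it snaps closed.
- lever_grip (a point): Point on the lever's axis, in its black round grip, 95 mm from the pivot. The grip is a rod 20 mm thick with round ends, reaching from 45 to 125 mm from the pivot.
- pad: Round rubber pad under the overarm, 32 mm across, origin at the centre of its underside, at jig x = 25, y = 0. Open, it is 46 mm above the bench (11 mm above the panel); closing the lever presses it on the panel with about 8 N.
- tape: Bystander: roll of tape lying on the left of the board, 70 mm across, 24 mm high; origin centre of underside.
- glue: Bystander: small glue bottle standing on the left of the board, 36 mm across, 90 mm high; origin centre of underside.
- offcut: Bystander: red foam offcut on the far right of the board, 90 by 30 by 30 mm; origin centre of underside.
- scissors: Bystander: scissors lying on the bench to the left, about 160 mm long; origin at the pivot.
- driver: Bystander: screwdriver lying on the bench to the right.
- knife: Bystander: utility knife lying on the bench to the right, 180 mm long; origin at its body's centre.
- mug: Bystander: mug standing on the bench to the left, 80 mm across, 90 mm high; origin centre of underside.

How it is judged:
By the outcome, as a careful person would: the job done as asked, in the order asked, and still so for the second after the job is handed in, with the robot touching nothing.
It also fails if it takes over 64 s, if anything falls off the work surface, if the arm or the gripper's body presses on something with over 40 N, if the wrist force passes 120 N, or if a joint passes its speed limit or range.

## Robot

A 6-joint arm with a two-finger parallel gripper is mounted at the origin on the work surface. World frame = base frame: x ahead of the robot, y to its left, z up, the work surface at z = 0. Lengths are in m, angles in degrees, forces in N, time in s.
With the tool pointing down it reaches from about 0.35 to 0.875 m from the base axis. Payload 4.2 kg.
Tool frame: the origin (TCP) lies on the centre line of the jaws, within the pads' length; the fingertips stand 19 mm ahead of it and the grasp point (between the pads) is the TCP; z points along the fingers, y is the line along which they close (so a half turn about z gives the same grasp; the last joint's range is limited). The gripper opens to 87 mm and grips with 3 to 60 N. Pads are 19 mm wide; open, the fingers measure 117 mm over their backs; the gripper's body (75 mm by 190 mm) begins 51 mm behind the grasp point.
Start: joints at [79.217, 22.042, 0.453, 0, -68.411, -14.817], TCP at [0.27, 0.564, 0.242] pointing down, gripper open.
Joint ranges: [-179.83, 179.83], [-69.29, 118.12], [-61.27, 80.66], [-181.25, 117.63], [-171.15, -9.14], [-177.46, 177.46]. Speed limits (degrees/s): [159.86, 159.86, 180, 180, 180, 180].

## Interface

Orientations are given as a 3x3 rotation matrix whose columns are the frame's x, y, z axes.
In Python, from station import sense, capture, finish_job, search_frame, masks_of gives the robot as it stands.
- The arm moves only by the tool drive_tool, never from a script. Its argument "rows" is a list of rows, each a list of 7 numbers: the opening in per cent of the stroke, from 0 (shut) to 100 (fully open), then the shift along the world's x, y, z in mm, then the turn, a rotation vector about the world's x, y, z in rad. In form: [[fingers, dx, dy, dz, wx, wy, wz], ...]. A call has 1 to 5 rows; each row shifts and turns the commanded pose from where the row before left it; what a row does not reach is not made up. A row lasts 1/12 s, in which the tool goes at most 41.7 mm and 7.16 degrees, less where a joint would pass 70% of its speed; a pose out of reach is approached as far as the arm can. A call is refused whole if a number of a shift passes 41.7 or a number of a turn 0.125, either way. A call with a gripper value outside its range is refused whole. The fingers move at their own pace and stop on an object; the grip force is fixed at half the most. Time passes only in rows, so rows that do not move let the fingers close. It gives the time, the measured TCP pose, the force, the opening and the grip force at its end, in the units of the state.
- sense(): the state, without advancing time (a new reading comes with each control period).
- capture(name): name is "side" or "top"; returns a dict with "frame" (420x560x3 uint8, red, green, blue), "z_map" (420x560 float32, m along the optical axis (not along the pixel's ray), 0 where there is no reading), "fx", "fy", "cx", "cy" (pixels), "distortion" ([k1, k2, p1, p2, k3] as OpenCV has them; the pictures are not rectified), "R" (3x3) and "t" (3): a world point X has camera coordinates R X + t. Camera axes: x right, y down, z forward; pixel columns grow to the right and rows downward; lengths in m; the calibration is good to about 2 mm. A picture is of the moment at which its call begins.
- finish_job(): hands the job in; it is judged then, once.
Trained networks look in a picture, given as the dict that the camera call returned (one of the last four; its "shot" number tells which), for a name from the list of things; names that differ only in an ending like _2 or _b are one class to them, and where a whole thing is asked for, a point or a joint stands for the part that bears it (a point fixed in the world has none). Each returns a list of dicts, best first, with "p" (0 to 1); they miss things now and then, are a little off and sometimes report something else, mostly with a low value. They report only what shows in the picture. A call takes as long as a camera call.
- search_frame(label, picture): "xy" ([column, row] in pixels, amid what is visible of it).
- masks_of(label, picture): "region" (420x560 bool, what is visible of it) and "xy" ([column, row] in pixels, amid what is visible of it).
The state is a dict: "time_s": time; "joints": joint angles; "joint_velocities": joint speeds; "effort": joint torques, N m; "tcp_pos": TCP position; "ee_rot": TCP orientation; "wrist_force": force on the tool from outside, world axes, zero at the start; "moment": the same for the moment, N m; "gripper_width": opening from 0.0 (shut) to 1.0 (fully open); "gripper_force": force on a finger pad.
Only numpy, scipy, OpenCV 4.12 (cv2) and the standard library are available. Lean on these libraries where they do the work, as an engineer would, in place of code of your own. Each camera call takes 0.05 s, during which the arm holds its last target. There are 200 camera calls.

## Working session

There is one attempt and no reset: what is moved stays moved. The work goes in short steps, Python scripts to look and compute and a tool call to move; the robot and the scene stay as the last step left them, time stands still between calls to the robot, and variables do not carry over. Pictures are saved under pics/ and viewed, at most 10 in all, crops included, and the job is handed in when it is done.

Besides the shell and the picture viewer there is one more tool, called after ">>>" as name(argument=value, ...) on one line, values as JSON. drive_tool: Moves the arm, as the interface text tells. Its arguments: {"type":"object","properties":{"rows":{"type":"array"}},"required":["rows"]}

```bash
ls; mkdir -p pics
cat > h.py <<'E'
import numpy as np, cv2
from station import *
def pts(c,mask):
    v,u=np.nonzero(mask&(c["z_map"]>0)); z=c["z_map"][v,u]
    K=np.array([[c["fx"],0,c["cx"]],[0,c["fy"],c["cy"]],[0,0,1.]])
    n=cv2.undistortPoints(np.stack([u,v],1).astype(float).reshape(-1,1,2),K,np.array(c["distortion"]))[:,0]
    P=np.c_[n*z[:,None],z]; return (P-np.array(c["t"]))@np.array(c["R"])
def proj(c,X):
    K=np.array([[c["fx"],0,c["cx"]],[0,c["fy"],c["cy"]],[0,0,1.]])
    return cv2.projectPoints(np.array(X,float).reshape(-1,1,3),cv2.Rodrigues(np.array(c["R"]))[0],np.array(c["t"],float),K,np.array(c["distortion"]))[0][:,0]
def save(c,n): cv2.imwrite(f"pics/{n}.png",c["frame"][:,:,::-1])
E
python3 - <<'E'
from h import *
s=sense();print(s["tcp_pos"],s["ee_rot"],s["wrist_force"],s["gripper_width"])
cs={n:capture(n) for n in("top","side")}
for n,c in cs.items():
    save(c,n+"0"); print(n,np.round(-np.array(c["R"]).T@c["t"],3))
    for l in("jig","panel","lever","pad","tape","glue","offcut"):
        for d in masks_of(l,c)[:1]:
            P=pts(c,d["region"]); print(l,round(d["p"],2),d["xy"],d["region"].sum(),np.round(np.median(P,0),3),np.round(P.min(0),3),np.round(P.max(0),3))
cv2.imwrite("pics/both.png",cv2.resize(np.hstack([cs["top"]["frame"],cs["side"]["frame"]])[:,:,::-1],(800,300)))
E
```

```text
pics
[0.26978384 0.56318631 0.24047088] [[ 9.01780138e-01 -4.32194298e-01 -8.18824154e-04]
 [-4.32195061e-01 -9.01778019e-01 -1.95803567e-03]
 [ 1.07854229e-04  2.11960943e-03 -9.99997748e-01]] [ 0.15470273 -0.27815816 -0.21115246] 0.998198135612677
top [0.379 0.01  1.341]
jig 0.86 [285.9, 202.8] 12632 [ 0.625 -0.062  0.016] [ 0.398 -0.341 -0.008] [0.837 0.186 0.286]
panel 0.77 [297.6, 226.3] 1634 [ 0.561 -0.109  0.034] [ 0.502 -0.199  0.007] [ 0.625 -0.014  0.078]
lever 0.43 [292.2, 201.4] 94 [ 0.597 -0.074  0.189] [ 0.587 -0.086  0.11 ] [ 0.624 -0.063  0.234]
tape 0.62 [247.5, 246.4] 173 [0.477 0.048 0.038] [0.437 0.02  0.019] [0.502 0.084 0.045]
glue 0.48 [241.0, 219.7] 112 [0.569 0.081 0.078] [0.555 0.067 0.037] [0.59  0.098 0.109]
offcut 0.8 [336.2, 181.7] 294 [ 0.687 -0.218  0.044] [ 0.643 -0.242  0.014] [ 0.734 -0.198  0.051]
side [-0.108 -0.677  1.015]
jig 0.55 [307.2, 216.4] 282 [ 0.597 -0.085  0.172] [ 0.588 -0.092 -0.003] [0.727 0.039 0.232]
panel 0.6 [307.3, 265.5] 1966 [ 0.559 -0.118  0.034] [ 0.499 -0.203  0.015] [ 0.63  -0.019  0.042]
lever 0.67 [307.5, 215.7] 307 [ 0.597 -0.084  0.17 ] [ 0.588 -0.096 -0.004] [0.797 0.071 0.232]
tape 0.69 [235.6, 249.8] 418 [0.466 0.048 0.034] [0.432 0.013 0.012] [0.505 0.106 0.043]
glue 0.72 [256.9, 221.6] 278 [0.566 0.074 0.065] [0.555 0.063 0.018] [0.586 0.097 0.107]
offcut 0.57 [367.6, 266.1] 444 [ 0.678 -0.227  0.043] [ 0.641 -0.245 -0.004] [ 0.777 -0.187  0.051]
```

Run:
```python
from h import *
a=cv2.imread("pics/top0.png")[110:310,180:400];b=cv2.imread("pics/side0.png")[130:330,180:400]
cv2.imwrite("pics/b2.png",cv2.resize(np.hstack([a,b]),(800,364),interpolation=cv2.INTER_CUBIC))
# jig: fit board top from the depth of both cameras
import scipy.optimize as so
c=capture("top"); c2=capture("side")
allm=np.ones((420,560),bool)
P=np.r_[pts(c,allm),pts(c2,allm)]
P=P[(P[:,0]>.35)&(P[:,0]<.95)&(abs(P[:,1]+.06)<.4)]
# fit fence+stop+board tops via min area rect of board-level points
top=pts(c,allm); B=top[(top[:,2]>.009)&(top[:,2]<.06)&(top[:,0]>.35)&(top[:,0]<.9)&(top[:,1]>-.36)&(top[:,1]<.2)]
m=masks_of("jig",c)[0]["region"]; J=pts(c,m); J=J[(J[:,2]>.009)&(J[:,2]<.06)]
print(cv2.minAreaRect((J[:,:2]*1000).astype(np.float32)),cv2.minAreaRect((B[:,:2]*1000).astype(np.float32)))
for cc in(c,c2):
    p=masks_of("panel",cc)[0]["region"]; Q=pts(cc,p); Q=Q[(Q[:,2]>.028)&(Q[:,2]<.042)]
    print("panel",len(Q),cv2.minAreaRect((Q[:,:2]*1000).astype(np.float32)))
```

```text
((620.744873046875, -121.05996704101562), (333.3263854980469, 525.6109619140625), 15.690757751464844) ((631.6234130859375, -79.75283813476562), (534.956787109375, 558.6996459960938), 0.004937953315675259)
panel 1599 ((566.3165893554688, -107.55582427978516), (100.53295135498047, 170.51243591308594), 11.968026161193848)
panel 1845 ((565.2863159179688, -109.17579650878906), (103.96235656738281, 172.6927947998047), 11.61020565032959)
```

View pics/b2.png

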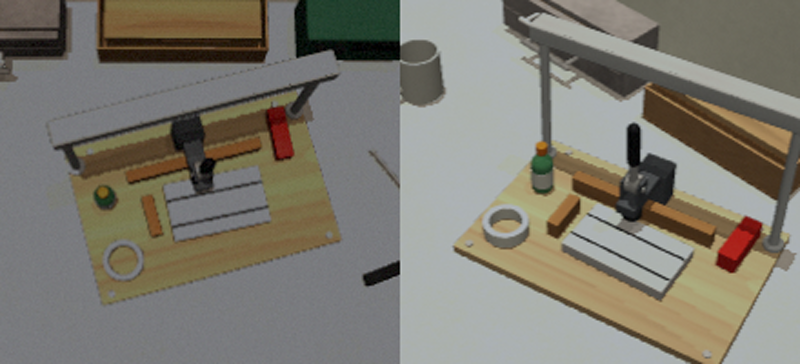

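View pics/both.png

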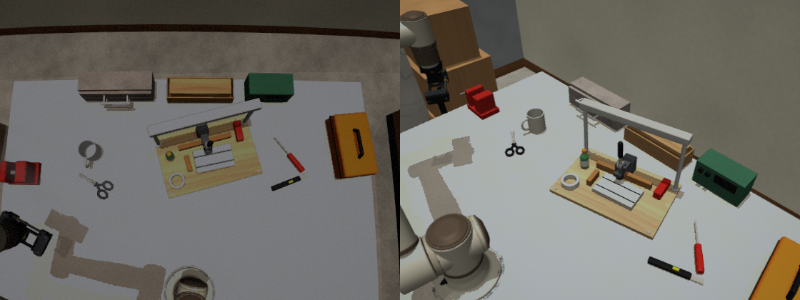

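The crop shows the panel right of the stop and short of the fence. The lever stands upright, the tape and glue are on the left, and the red offcut is far right. Next I'll fit the jig pose.

```bash
cat > jig.py <<'E'
from h import *
from scipy.optimize import minimize
from scipy.ndimage import label
def wood(c):
    hsv=cv2.cvtColor(c["frame"],cv2.COLOR_RGB2HSV); return (hsv[...,0]>4)&(hsv[...,0]<35)&(hsv[...,1]>60)
out=[]
for n in("top","side"):
    c=capture(n); m=wood(c); P=pts(c,m)
    r=(abs(P[:,0]-.62)<.2)&(abs(P[:,1]+.07)<.27)
    P=P[r]; T=P[(abs(P[:,2]-.045)<.004)]; Bd=P[abs(P[:,2]-.015)<.004]
    T=T[(T[:,0]<.70)]
    print(n,len(T),len(Bd))
    # tops: penalise points outside the known fence/stop/board rectangles
    def f(q):
        cs,sn=np.cos(q[2]),np.sin(q[2])
        L=lambda X:((X[:,:2]-q[:2])@np.array([[cs,-sn],[sn,cs]]))*1000
        t=L(T); b=L(Bd)
        d=lambda p,cx,cy,hx,hy:np.hypot(np.maximum(abs(p[:,0]-cx)-hx,0),np.maximum(abs(p[:,1]-cy)-hy,0))
        dt=np.minimum(d(t,60,0,10,120),d(t,-15,95,35,10)); db=d(b,0,0,140,215)
        return np.minimum(dt,8).mean()*3+np.minimum(db,8).mean()
    best=min((minimize(f,[.625+a,-.065+e,g],method="Nelder-Mead",options=dict(xatol=1e-5,fatol=1e-6,maxiter=2000)) for a in(-.01,.01) for e in(-.01,.01) for g in(.2,.25,.3)),key=lambda s:s.fun)
    q=best.x; print(n,np.round(q,4),np.degrees(q[2]).round(2),best.fun)
    cs,sn=np.cos(q[2]),np.sin(q[2]); A=np.array([[cs,-sn],[sn,cs]])
    t=(T[:,:2]-q[:2])@A*1000; F=t[(abs(t[:,1])<115)&(t[:,0]>40)&(t[:,0]<80)]; S=t[(t[:,1]>80)&(t[:,1]<110)&(t[:,0]<30)]
    print("F",np.percentile(F,[2,50,98],axis=0).round(1).tolist(),"S",np.percentile(S,[2,50,98],axis=0).round(1).tolist())
    Q=pts(c,masks_of("panel",c)[0]["region"]); Q=Q[abs(Q[:,2]-.035)<.005]; p=(Q[:,:2]-q[:2])@A*1000
    print("panel jig",cv2.minAreaRect(p.astype(np.float32)))
    G=pts(c,masks_of("lever",c)[0]["region"]); G=G[(G[:,2]>.15)&(G[:,2]<.24)]; print("lever jig",np.median((G[:,:2]-q[:2])@A*1000,0).round(1),G[:,2].max())
E
python3 jig.py
```

```text
top 467 6343
top [ 0.5825 -0.083   0.2585] 14.81 0.5257957846559573
F [[50.4, -111.1], [59.6, 21.5], [69.6, 111.6]] S [[-48.5, 85.5], [-15.7, 94.9], [19.1, 104.5]]
panel jig ((16.10985565185547, -1.4682159423828125), (214.21514892578125, 409.4532165527344), 6.508483409881592)Traceback (most recent call last):
  File "jig.py", line 28, in <module>
    G=pts(c,masks_of("lever",c)[0]["region"]); G=G[(G[:,2]>.15)&(G[:,2]<.24)]; print("lever jig",np.median((G[:,:2]-q[:2])@A*1000,0).round(1),G[:,2].max())
            ~~~~~~~~~~~~~~~~~~~^^^
IndexError: list index out of range
```

>>> drive_tool(rows=[[100, 10, -34, -3, 0, 0, 0.035], [100, 10, -34, -3, 0, 0, 0.035], [100, 10, -34, -3, 0, 0, 0.035], [100, 10, -34, -3, 0, 0, 0.035], [100, 10, -34, -3, 0, 0, 0.035]])

```text
time_s: 1.62
tcp_pos: [0.3202, 0.392, 0.2265]
ee_rot: [[0.964, -0.266, 0.0], [-0.266, -0.964, 0.0], [0.0, -0.0, -1.0]]
wrist_force: [0.7, 0.6, 0.2]
gripper_width: 1.001
gripper_force: 0.0
```

>>> drive_tool(rows=[[100, 10, -34, -3, 0, 0, 0.035], [100, 10, -34, -3, 0, 0, 0.035], [100, 10, -34, -3, 0, 0, 0.035], [100, 10, -34, -3, 0, 0, 0.035], [100, 10, -34, -3, 0, 0, 0.035]])

```text
time_s: 2.03
tcp_pos: [0.3702, 0.222, 0.2118]
ee_rot: [[0.996, -0.094, 0.001], [-0.094, -0.996, 0.001], [0.001, -0.001, -1.0]]
wrist_force: [0.8, -0.1, -0.8]
gripper_width: 1.0
gripper_force: 0.0
```

>>> drive_tool(rows=[[100, 10, -34, -3, 0, 0, 0.035], [100, 10, -34, -3, 0, 0, 0.035], [100, 10, -34, -3, 0, 0, 0.035], [100, 10, -34, -3, 0, 0, 0.035], [100, 10, -34, -3, 0, 0, 0.035]])

```text
time_s: 2.45
tcp_pos: [0.4203, 0.052, 0.1969]
ee_rot: [[0.997, 0.08, 0.001], [0.08, -0.997, 0.001], [0.001, -0.0, -1.0]]
wrist_force: [0.1, 0.2, 0.2]
gripper_width: 0.997
gripper_force: 0.0
```

>>> drive_tool(rows=[[100, 10, -34, -3, 0.01, -0.05, 0.035], [100, 10, -34, -3, 0.01, -0.05, 0.035], [100, 10, -34, -3, 0.02, -0.05, 0.035], [100, 10, -34, -3, 0.02, -0.05, 0.035], [100, 10, -20, -3, 0.01, -0.05, 0.035]])

```text
time_s: 2.87
tcp_pos: [0.4701, -0.105, 0.1819]
ee_rot: [[0.936, 0.254, 0.244], [0.239, -0.967, 0.09], [0.259, -0.026, -0.966]]
wrist_force: [1.2, 0.1, 0.8]
gripper_width: 0.998
gripper_force: 0.0
```

```bash
cat > go.py <<'E'
import sys; from h import *
from scipy.spatial.transform import Rotation as Ro
q=np.array([.5825,-.083]); yaw=.2585
xj=np.array([np.cos(yaw),np.sin(yaw),0]); yj=np.array([-np.sin(yaw),np.cos(yaw),0])
def jig(p): d=np.array(p)-[*q,0]; return np.array([d@xj,d@yj,d[2]])*1000
def target(tilt):
    b=np.radians(tilt); z=np.sin(b)*xj-np.cos(b)*np.array([0,0,1]); y=-yj; return np.c_[np.cross(y,z),y,z]
def go(x,y,z,tilt):
    s=sense(); W=np.array([*q,0])+(x*xj+y*yj)/1000+[0,0,z/1000]
    print("now jig",jig(s["tcp_pos"]).round(1),"delta mm",((W-s["tcp_pos"])*1000).round(1),"rot",Ro.from_matrix(target(tilt)@np.array(s["ee_rot"]).T).as_rotvec().round(3),"F",np.round(s["wrist_force"],1),"t",s["time_s"])
def panel(name="top"):
    c=capture(name)
    for d in masks_of("panel",c)[:2]:
        P=pts(c,d["region"]); P=P[abs(P[:,2]-.035)<.005]
        if len(P)<200: continue
        p=np.array([jig(a) for a in P]); r=cv2.minAreaRect(p[:,:2].astype(np.float32)); print("panel",name,round(d["p"],2),np.round(r[0],1),np.round(r[1],1),round(r[2],2),"pct",np.percentile(p[:,:2],[1,99],axis=0).round(1).tolist())
    return c
E
python3 - <<'E'
from go import *
go(-105,-20,40,15); panel("top"); panel("side")
c=capture("side"); P=pts(c,np.ones((420,560),bool)); p=np.array([jig(a) for a in P[(abs(P[:,2]-.045)<.003)]])
F=p[(abs(p[:,1])<110)&(p[:,0]>35)&(p[:,0]<85)]; S=p[(p[:,1]>78)&(p[:,1]<115)&(p[:,0]<40)&(p[:,0]>-70)]
for A in(F,S): print(len(A),np.percentile(A[:,:2],[3,50,97],axis=0).round(1).tolist())
E
```

```text
now jig [-114.3    7.4  181.9] delta mm [  16.   -24.2 -141.9] rot [-0.025 -0.007  0.001] F [1.2 0.1 0.8] t 2.8667
panel top 0.97 [-22.4 -19.3] [170.4 100.2] 86.83 pct [[-71.3, -102.1], [26.5, 63.8]]
panel side 0.81 [-24.1 -21.3] [171.  104.2] 87.16 pct [[-75.0, -105.9], [23.8, 60.6]]
250 [[48.5, -105.7], [58.2, -39.5], [70.6, 88.9]]
95 [[-50.2, 83.9], [-24.9, 91.6], [17.6, 101.0]]
```

>>> drive_tool(rows=[[100, 4, -5, -35, -0.006, 0, 0], [100, 3, -5, -35, -0.006, 0, 0], [100, 3, -5, -30, -0.006, 0, 0], [100, 3, -5, -25, -0.006, 0, 0], [100, 3, -4, -17, 0, -0.006, 0]])

```text
time_s: 3.53
tcp_pos: [0.4852, -0.1249, 0.0373]
ee_rot: [[0.935, 0.257, 0.242], [0.248, -0.966, 0.068], [0.252, -0.003, -0.968]]
wrist_force: [0.3, 0.8, 0.1]
gripper_width: 0.998
gripper_force: 0.0
```

>>> drive_tool(rows=[[100, 3.9, 1, 0, 0, 0, 0], [100, 3.9, 1, 0, 0, 0, 0], [100, 3.9, 1, 0, 0, 0, 0], [100, 2.9, 0.8, 0, 0, 0, 0], [100, 2.9, 0.8, 0, 0, 0, 0]])

```text
time_s: 3.95
tcp_pos: [0.5041, -0.121, 0.0403]
ee_rot: [[0.935, 0.255, 0.247], [0.246, -0.967, 0.068], [0.256, -0.003, -0.967]]
wrist_force: [-0.7, -0.8, 0.7]
gripper_width: 0.995
gripper_force: 0.3
```

>>> drive_tool(rows=[[100, 2.9, 0.8, 0, 0, 0, 0], [100, 2.9, 0.8, 0, 0, 0, 0], [100, 2.9, 0.8, 0, 0, 0, 0], [100, 1.9, 0.5, 0, 0, 0, 0], [100, 1.9, 0.5, 0, 0, 0, 0]])

```text
time_s: 4.37
tcp_pos: [0.516, -0.1183, 0.0396]
ee_rot: [[0.935, 0.254, 0.246], [0.245, -0.967, 0.067], [0.255, -0.003, -0.967]]
wrist_force: [-0.9, 0.4, 1.4]
gripper_width: 1.002
gripper_force: 0.6
```

Run:
```python
from go import *
go(-64,-20,40,15); panel("top"); panel("side")
```

```text
now jig [-73.3 -17.2  39.6] delta mm [ 9.7 -0.4  0.4] rot [-0.002 -0.005  0.001] F [-0.9  0.4  1.4] t 4.3667
panel top 0.77 [ -5.1 -17.3] [170.4  92.6] 89.73 pct [[-49.8, -99.9], [39.9, 65.7]]
panel side 0.82 [ -8.3 -44.3] [121.6 105.1] 89.9 pct [[-60.3, -104.5], [41.3, -1.5]]
```

>>> drive_tool(rows=[[100, 1.5, 0.4, 0, 0, 0, 0], [100, 1.5, 0.4, 0, 0, 0, 0], [100, 1.5, 0.4, 0, 0, 0, 0], [100, 1, 0.2, 0, 0, 0, 0], [100, 1, 0.2, 0, 0, 0, 0]])

```text
time_s: 4.98
tcp_pos: [0.5226, -0.1167, 0.0395]
ee_rot: [[0.935, 0.254, 0.246], [0.245, -0.967, 0.067], [0.255, -0.003, -0.967]]
wrist_force: [-0.5, -0.4, 0.3]
gripper_width: 0.999
gripper_force: 0.6
```

>>> drive_tool(rows=[[100, 0.7, 0.2, 0, 0, 0, 0], [100, 0.7, 0.2, 0, 0, 0, 0]])

```text
time_s: 5.15
tcp_pos: [0.524, -0.1163, 0.0395]
ee_rot: [[0.935, 0.254, 0.246], [0.245, -0.967, 0.067], [0.255, -0.003, -0.967]]
wrist_force: [-0.2, -0.7, 1.1]
gripper_width: 0.999
gripper_force: 0.5
```

>>> drive_tool(rows=[[100, 0.5, 0.1, 0, 0, 0, 0], [100, 0.5, 0.1, 0, 0, 0, 0]])

```text
time_s: 5.32
tcp_pos: [0.5247, -0.1162, 0.0395]
ee_rot: [[0.935, 0.254, 0.245], [0.245, -0.967, 0.067], [0.254, -0.003, -0.967]]
wrist_force: [-1.6, -0.5, 1.8]
gripper_width: 0.998
gripper_force: 1.1
```

>>> drive_tool(rows=[[100, 0.4, 0.1, 0, 0, 0, 0], [100, 0, 0, 0, 0, 0, 0]])

```text
time_s: 5.48
tcp_pos: [0.5248, -0.1161, 0.0394]
ee_rot: [[0.936, 0.254, 0.245], [0.245, -0.967, 0.067], [0.254, -0.003, -0.967]]
wrist_force: [-2.4, -0.6, 1.2]
gripper_width: 1.0
gripper_force: 1.4
```

>>> drive_tool(rows=[[100, 0.5, 0.1, 0, 0, 0, 0], [100, 0, 0, 0, 0, 0, 0]])

```text
time_s: 5.65
tcp_pos: [0.5249, -0.1161, 0.0393]
ee_rot: [[0.936, 0.254, 0.244], [0.245, -0.967, 0.067], [0.253, -0.003, -0.967]]
wrist_force: [-4.6, -0.8, 3.9]
gripper_width: 0.998
gripper_force: 2.3
```

>>> drive_tool(rows=[[100, 0.5, 0.1, 0, 0, 0, 0], [100, 0, 0, 0, 0, 0, 0]])

```text
time_s: 5.82
tcp_pos: [0.525, -0.1161, 0.0393]
ee_rot: [[0.936, 0.254, 0.243], [0.245, -0.967, 0.067], [0.253, -0.003, -0.968]]
wrist_force: [-4.9, -2.1, 4.4]
gripper_width: 0.999
gripper_force: 2.9
```

Run:
```python
from go import *
go(-64,-20,40,15); c=panel("top");save(c,"t1"); c=panel("side");save(c,"s1")
a=cv2.imread("pics/t1.png")[150:270,220:360];b=cv2.imread("pics/s1.png")[190:310,240:380]
cv2.imwrite("pics/b3.png",cv2.resize(np.hstack([a,b]),(800,343),interpolation=cv2.INTER_CUBIC))
```

```text
now jig [-64.1 -17.3  39.3] delta mm [ 0.8 -2.6  0.7] rot [-0.002 -0.007  0.002] F [-4.9 -2.1  4.4] t 5.8167
panel top 0.62 [  4.5 -17.3] [170.3  92. ] 89.87 pct [[-39.8, -100.4], [48.8, 65.6]]
panel side 0.61 [ -0.9 -42.3] [125.5 106.2] 88.56 pct [[-51.6, -104.3], [50.5, 5.9]]
```

View pics/b3.png

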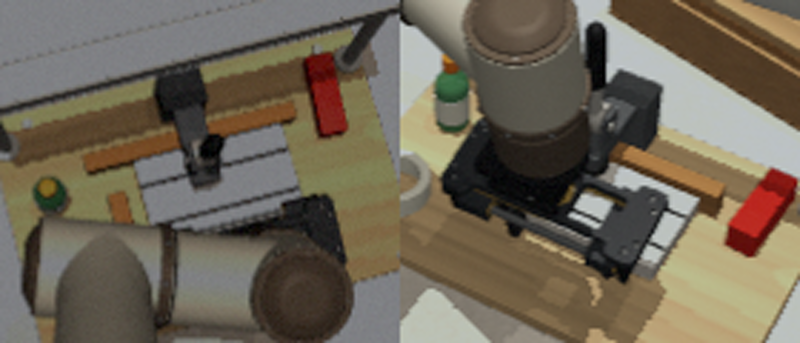

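>>> drive_tool(rows=[[100, -6, -1.5, 0, 0, 0, 0], [0, -29, -8, 0, 0, 0, 0], [0, 7.7, -29, 0.5, 0, 0, 0], [0, 7.7, -29, 0.5, 0, 0, 0], [0, 7.7, -29, 0, 0, 0, 0]])

```text
time_s: 6.43
tcp_pos: [0.5158, -0.2133, 0.0413]
ee_rot: [[0.934, 0.256, 0.249], [0.247, -0.967, 0.067], [0.258, -0.001, -0.966]]
wrist_force: [1.0, 0.8, 0.2]
gripper_width: 0.78
gripper_force: 0.0
```

>>> drive_tool(rows=[[0, 7.7, -29, 0, 0, 0, 0], [0, 0, 0, 0, 0, 0, 0], [0, 0, 0, 0, 0, 0, 0]])

```text
time_s: 6.68
tcp_pos: [0.5233, -0.243, 0.0406]
ee_rot: [[0.935, 0.251, 0.249], [0.243, -0.968, 0.066], [0.257, -0.001, -0.966]]
wrist_force: [-0.3, 0.6, -0.2]
gripper_width: 0.555
gripper_force: 0.0
```

Run:
```python
from go import *
print(sense()["gripper_width"]);go(-30,-137,40,15); c=panel("top"); c=panel("side")
```

```text
0.5545268433017448
now jig [ -98.2 -139.6   40.6] delta mm [65.3 19.9 -0.6] rot [-0.001 -0.002  0.004] F [-0.3  0.6 -0.2] t 6.6833
panel top 0.74 [ -0.4 -16. ] [ 97.7 167.7] 0.59 pct [[-48.8, -98.1], [47.4, 66.8]]
panel side 0.92 [-4.2 30. ] [ 79.4 102.2] 81.87 pct [[-50.7, -6.2], [47.1, 64.2]]
```

>>> drive_tool(rows=[[0, 0, 0, 0, 0, 0, 0], [0, 0, 0, 0, 0, 0, 0], [0, 13, 4, 0, 0, 0, 0], [0, 13, 4, 0, 0, 0, 0], [0, 13, 4, 0, 0, 0, 0]])

```text
time_s: 7.3
tcp_pos: [0.5629, -0.2288, 0.0409]
ee_rot: [[0.935, 0.255, 0.247], [0.246, -0.967, 0.067], [0.256, -0.002, -0.967]]
wrist_force: [0.4, -0.4, 0.5]
gripper_width: 0.028
gripper_force: 0.0
```

>>> drive_tool(rows=[[0, 13, 4, 0, 0, 0, 0], [0, 13, 4, 0, 0, 0, 0], [0, -1, 4, 0, 0, 0, 0], [0, -1, 4, 0, 0, 0, 0], [0, -1, 4, 0, 0, 0, 0]])

```text
time_s: 7.72
tcp_pos: [0.5835, -0.2087, 0.04]
ee_rot: [[0.936, 0.254, 0.245], [0.245, -0.967, 0.068], [0.254, -0.003, -0.967]]
wrist_force: [0.5, 0.1, -0.8]
gripper_width: 0.005
gripper_force: 0.0
```

Run:
```python
from go import *
print(sense()["gripper_width"]);go(-30,-100,40,15); c=panel("top"); c=panel("side")
```

```text
0.005155546144746662
now jig [ -31.1 -121.8   40. ] delta mm [-4.5 21.4 -0. ] rot [-0.002 -0.006  0.001] F [ 0.5  0.1 -0.8] t 7.7167
panel side 0.63 [-10.9 -21.7] [173.2  95.6] 85.46 pct [[-52.5, -99.4], [40.0, 63.4]]
```

>>> drive_tool(rows=[[0, -0.8, 2.9, 0, 0, 0, 0], [0, -0.8, 2.9, 0, 0, 0, 0], [0, -0.6, 2.4, 0, 0, 0, 0], [0, -0.6, 2.4, 0, 0, 0, 0], [0, -0.5, 2, 0, 0, 0, 0]])

```text
time_s: 8.33
tcp_pos: [0.5806, -0.1967, 0.0406]
ee_rot: [[0.935, 0.254, 0.246], [0.245, -0.967, 0.067], [0.255, -0.002, -0.967]]
wrist_force: [-0.4, -1.4, 0.7]
gripper_width: 0.006
gripper_force: 0.7
```

>>> drive_tool(rows=[[0, -0.4, 1.4, 0, 0, 0, 0], [0, -0.4, 1.4, 0, 0, 0, 0], [0, -0.2, 1, 0, 0, 0, 0], [0, -0.2, 1, 0, 0, 0, 0]])

```text
time_s: 8.67
tcp_pos: [0.5795, -0.192, 0.0406]
ee_rot: [[0.935, 0.254, 0.246], [0.245, -0.967, 0.067], [0.255, -0.003, -0.967]]
wrist_force: [-1.7, -1.4, -0.6]
gripper_width: 0.01
gripper_force: 0.7
```

Run:
```python
from go import *
go(-30,-100,40,15); c=panel("top"); c=panel("side")
```

```text
now jig [ -30.7 -104.6   40.6] delta mm [-0.5  4.7 -0.6] rot [-0.001 -0.005  0.001] F [-1.7 -1.4 -0.6] t 8.6667
panel side 0.75 [ -3.4 -10.9] [171.1  99.4] 89.01 pct [[-52.3, -91.5], [43.5, 71.3]]
```

>>> drive_tool(rows=[[0, -0.2, 1, 0, 0, 0, 0], [0, -0.2, 1, 0, 0, 0, 0], [0, -0.2, 0.8, 0, 0, 0, 0]])

```text
time_s: 9.12
tcp_pos: [0.579, -0.1891, 0.0405]
ee_rot: [[0.935, 0.254, 0.246], [0.245, -0.967, 0.067], [0.255, -0.003, -0.967]]
wrist_force: [-0.7, -0.6, 0.3]
gripper_width: 0.005
gripper_force: 0.5
```

>>> drive_tool(rows=[[0, -0.1, 0.5, 0, 0, 0, 0], [0, -0.1, 0.5, 0, 0, 0, 0]])

```text
time_s: 9.28
tcp_pos: [0.5787, -0.1881, 0.0405]
ee_rot: [[0.935, 0.254, 0.246], [0.245, -0.967, 0.067], [0.255, -0.003, -0.967]]
wrist_force: [-0.1, -1.9, 0.4]
gripper_width: 0.003
gripper_force: 0.6
```

>>> drive_tool(rows=[[0, -0.2, 0.6, 0, 0, 0, 0], [0, -0.1, 0.5, 0, 0, 0, 0]])

```text
time_s: 9.45
tcp_pos: [0.5784, -0.187, 0.0405]
ee_rot: [[0.935, 0.254, 0.246], [0.245, -0.967, 0.067], [0.255, -0.003, -0.967]]
wrist_force: [-0.2, -0.8, 0.1]
gripper_width: 0.001
gripper_force: 0.6
```

>>> drive_tool(rows=[[0, -0.1, 0.5, 0, 0, 0, 0], [0, -0.1, 0.4, 0, 0, 0, 0]])

```text
time_s: 9.62
tcp_pos: [0.5782, -0.1861, 0.0405]
ee_rot: [[0.935, 0.254, 0.246], [0.245, -0.967, 0.067], [0.255, -0.003, -0.967]]
wrist_force: [0.3, -0.6, 1.1]
gripper_width: 0.002
gripper_force: 0.6
```

Run:
```python
from go import *
go(-30,-100,40,15); c=panel("top"); c=panel("side")
```

```text
now jig [-30.5 -98.6  40.5] delta mm [ 0.9 -1.2 -0.5] rot [-0.002 -0.005  0.001] F [ 0.3 -0.6  1.1] t 9.6167
panel side 0.97 [-4.  -4.9] [175.2 102.5] 87.44 pct [[-52.1, -85.8], [47.2, 78.9]]
```

>>> drive_tool(rows=[[0, -0.1, 0.5, 0, 0, 0, 0], [0, -0.2, 0.5, 0, 0, 0, 0]])

```text
time_s: 9.98
tcp_pos: [0.5781, -0.1851, 0.0406]
ee_rot: [[0.935, 0.254, 0.246], [0.245, -0.967, 0.067], [0.255, -0.003, -0.967]]
wrist_force: [-0.1, 0.5, -0.2]
gripper_width: 0.004
gripper_force: 0.3
```

>>> drive_tool(rows=[[0, -0.1, 0.5, 0, 0, 0, 0], [0, -0.1, 0.5, 0, 0, 0, 0]])

```text
time_s: 10.15
tcp_pos: [0.5778, -0.1841, 0.0405]
ee_rot: [[0.935, 0.254, 0.246], [0.245, -0.967, 0.067], [0.255, -0.003, -0.967]]
wrist_force: [0.6, -0.4, 0.6]
gripper_width: 0.008
gripper_force: 0.3
```

>>> drive_tool(rows=[[0, -0.1, 0.5, 0, 0, 0, 0], [0, 0, 0, 0, 0, 0, 0]])

```text
time_s: 10.32
tcp_pos: [0.5777, -0.1835, 0.0405]
ee_rot: [[0.935, 0.254, 0.246], [0.245, -0.967, 0.067], [0.255, -0.003, -0.967]]
wrist_force: [-0.2, -0.2, -0.7]
gripper_width: 0.005
gripper_force: 0.1
```

>>> drive_tool(rows=[[0, -0.1, 0.5, 0, 0, 0, 0], [0, -0.1, 0.5, 0, 0, 0, 0]])

```text
time_s: 10.48
tcp_pos: [0.5776, -0.183, 0.0406]
ee_rot: [[0.935, 0.254, 0.246], [0.246, -0.967, 0.067], [0.255, -0.002, -0.967]]
wrist_force: [0.3, -5.1, -1.4]
gripper_width: 0.007
gripper_force: 2.1
```

>>> drive_tool(rows=[[0, -0.1, 0.5, 0, 0, 0, 0], [0, 0, 0, 0, 0, 0, 0]])

```text
time_s: 10.65
tcp_pos: [0.5776, -0.183, 0.0406]
ee_rot: [[0.935, 0.254, 0.247], [0.246, -0.967, 0.066], [0.255, -0.001, -0.967]]
wrist_force: [-0.1, -5.6, -1.0]
gripper_width: 0.003
gripper_force: 2.3
```

Run:
```python
from go import *
go(-30,-100,40,15); c=panel("side");save(c,"s2");c=capture("top");save(c,"t2")
a=cv2.imread("pics/t2.png")[150:270,220:360];b=cv2.imread("pics/s2.png")[190:310,240:380]
cv2.imwrite("pics/b4.png",cv2.resize(np.hstack([a,b]),(800,343),interpolation=cv2.INTER_CUBIC))
```

```text
now jig [-30.3 -95.4  40.6] delta mm [ 1.4 -4.4 -0.6] rot [-0.    -0.004  0.001] F [-0.1 -5.6 -1. ] t 10.65
panel side 0.75 [-2.4 -2.3] [170.5 102.3] 89.31 pct [[-52.2, -82.2], [46.9, 81.3]]
```

View pics/b4.png

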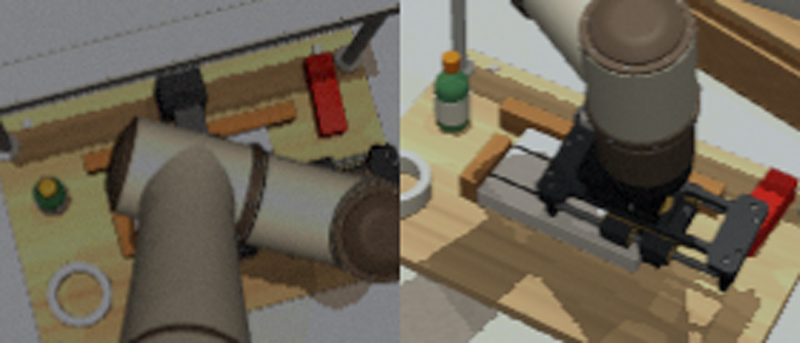

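The panel now touches the stop (left of the panel in the side crop), with about 5.6 N on the wrist. I'll back off and check it.

>>> drive_tool(rows=[[0, 1, -4, 0, 0, 0, 0], [0, 5, -18, 0, 0, 0, 0], [0, -24, -7, 0, 0, 0, 0], [0, -24, -7, 0, 0, 0, 0], [0, -24, -7, 0, 0, 0, 0]])

```text
time_s: 11.22
tcp_pos: [0.5107, -0.2251, 0.0403]
ee_rot: [[0.935, 0.255, 0.246], [0.245, -0.967, 0.068], [0.255, -0.003, -0.967]]
wrist_force: [0.6, -0.8, -0.8]
gripper_width: 0.004
gripper_force: 0.0
```

Run:
```python
from go import *
go(-95,-5,40,15); c=panel("top");c=panel("side")
```

```text
now jig [-105.7 -119.    40.3] delta mm [-18.8 112.9  -0.3] rot [-0.002 -0.005  0.001] F [ 0.6 -0.8 -0.8] t 11.2167
panel top 0.58 [ 1.1 -0. ] [ 97.3 170.8] 1.21 pct [[-46.2, -83.8], [48.8, 83.9]]
panel side 0.95 [-1.2 49.1] [101.9  63.5] 4.33 pct [[-50.6, 20.4], [46.4, 80.2]]
```

>>> drive_tool(rows=[[100, -6.4, 29, 0, 0, 0, 0], [100, -6.4, 29, 0, 0, 0, 0], [100, -6.4, 29, 0, 0, 0, 0], [100, -6.4, 29, 0, 0, 0, 0], [100, 4, 1, 0, 0, 0, 0]])

```text
time_s: 11.83
tcp_pos: [0.4883, -0.1042, 0.0403]
ee_rot: [[0.935, 0.259, 0.243], [0.25, -0.966, 0.069], [0.253, -0.004, -0.967]]
wrist_force: [-0.3, 1.4, -0.4]
gripper_width: 0.296
gripper_force: 0.0
```

>>> drive_tool(rows=[[100, 5, 1.3, 0, 0, 0, 0], [100, 5, 1.3, 0, 0, 0, 0], [100, 5, 1.3, 0, 0, 0, 0], [100, 5, 1.3, 0, 0, 0, 0], [100, 4, 1, 0, 0, 0, 0]])

```text
time_s: 12.25
tcp_pos: [0.515, -0.1026, 0.0405]
ee_rot: [[0.935, 0.253, 0.247], [0.244, -0.967, 0.067], [0.256, -0.002, -0.967]]
wrist_force: [0.0, -1.3, 0.3]
gripper_width: 0.678
gripper_force: 0.0
```

Run:
```python
from go import *
go(-65.5,-3,40,15)
```

```text
now jig [-70.2  -1.7  40.5] delta mm [ 4.9 -0.1 -0.5] rot [-0.002 -0.004  0.003] F [ 0.  -1.3  0.3] t 12.25
```

>>> drive_tool(rows=[[100, 0, 0, 0, 0, 0, 0], [100, 1.4, 0.4, 0, 0, 0, 0], [100, 1.4, 0.4, 0, 0, 0, 0], [100, 1, 0.3, 0, 0, 0, 0], [100, 0.5, 0.1, 0, 0, 0, 0]])

```text
time_s: 12.67
tcp_pos: [0.5181, -0.1009, 0.0406]
ee_rot: [[0.935, 0.254, 0.246], [0.245, -0.967, 0.067], [0.255, -0.003, -0.967]]
wrist_force: [-0.6, 0.2, -0.0]
gripper_width: 0.979
gripper_force: 0.0
```

>>> drive_tool(rows=[[100, 0.5, 0.1, 0, 0, 0, 0], [100, 0.5, 0.1, 0, 0, 0, 0]])

```text
time_s: 12.83
tcp_pos: [0.5191, -0.1006, 0.0406]
ee_rot: [[0.935, 0.254, 0.246], [0.245, -0.967, 0.067], [0.255, -0.003, -0.967]]
wrist_force: [-0.6, 0.1, 0.6]
gripper_width: 0.996
gripper_force: 0.0
```

>>> drive_tool(rows=[[100, 0.5, 0.1, 0, 0, 0, 0], [100, 0, 0, 0, 0, 0, 0]])

```text
time_s: 13.0
tcp_pos: [0.5197, -0.1004, 0.0406]
ee_rot: [[0.935, 0.254, 0.246], [0.245, -0.967, 0.067], [0.255, -0.003, -0.967]]
wrist_force: [0.0, -0.0, -0.8]
gripper_width: 0.995
gripper_force: 0.0
```

>>> drive_tool(rows=[[100, 0.5, 0.1, 0, 0, 0, 0], [100, 0.5, 0.1, 0, 0, 0, 0]])

```text
time_s: 13.17
tcp_pos: [0.5204, -0.1003, 0.0405]
ee_rot: [[0.935, 0.254, 0.246], [0.245, -0.967, 0.067], [0.255, -0.003, -0.967]]
wrist_force: [-0.8, -0.6, 0.6]
gripper_width: 1.002
gripper_force: 0.5
```

>>> drive_tool(rows=[[100, 0.5, 0.1, 0, 0, 0, 0], [100, 0, 0, 0, 0, 0, 0]])

```text
time_s: 13.33
tcp_pos: [0.5205, -0.1002, 0.0404]
ee_rot: [[0.936, 0.254, 0.245], [0.245, -0.967, 0.067], [0.254, -0.003, -0.967]]
wrist_force: [-1.5, 0.4, 1.5]
gripper_width: 0.998
gripper_force: 0.9
```

>>> drive_tool(rows=[[100, 0.4, 0.1, 0, 0, 0, 0], [100, 0, 0, 0, 0, 0, 0]])

```text
time_s: 13.5
tcp_pos: [0.5206, -0.1002, 0.0403]
ee_rot: [[0.936, 0.254, 0.244], [0.245, -0.967, 0.067], [0.253, -0.003, -0.967]]
wrist_force: [-2.9, -0.4, 2.2]
gripper_width: 1.0
gripper_force: 1.6
```

>>> drive_tool(rows=[[100, -10, -2.6, 0, 0, 0, 0], [0, -34, -9, 0, 0, 0, 0], [0, 0, 0, 33, 0.02, -0.076, 0], [0, 0, 0, 33, 0.02, -0.076, 0], [0, 0, 0, 33, 0.02, -0.076, 0]])

```text
time_s: 13.92
tcp_pos: [0.4769, -0.1117, 0.1404]
ee_rot: [[0.85, 0.255, 0.46], [0.223, -0.967, 0.123], [0.477, -0.002, -0.879]]
wrist_force: [0.3, 0.2, 0.0]
gripper_width: 0.78
gripper_force: 0.0
```

>>> drive_tool(rows=[[0, 0, 0, 33, 0.02, -0.076, 0], [0, 0, 0, 33, 0.02, -0.076, 0], [0, 0, 0, 0, 0.02, -0.076, 0], [0, 12, 3, 0, 0, 0, 0], [0, 12, 3, 0, 0, 0, 0]])

```text
time_s: 14.33
tcp_pos: [0.5012, -0.107, 0.2062]
ee_rot: [[0.731, 0.252, 0.634], [0.188, -0.968, 0.168], [0.656, -0.003, -0.755]]
wrist_force: [0.8, 0.0, 0.1]
gripper_width: 0.404
gripper_force: 0.0
```

Run:
```python
from go import *
print(sense()["gripper_width"]);go(-45,0,205,42); c=panel("top");c2=panel("side")
for c in(c,c2):
  for d in masks_of("lever",c)[:1]:
    P=pts(c,d["region"]); P=np.array([jig(a) for a in P if .15<a[2]<.24])
    for lo in(150,180,210): k=P[(P[:,2]>=lo)&(P[:,2]<lo+30)]; print("lever",d["p"],lo,len(k),np.median(k,0).round(1) if len(k) else "")
save(c,"s3")
```

```text
0.4035914581284128
now jig [-84.8  -2.5 206.2] delta mm [37.8 12.5 -1.2] rot [ 0.001 -0.018  0.003] F [0.8 0.  0.1] t 14.3333
panel top 0.76 [-0.3 -0.2] [ 99.6 168.1] 0.32 pct [[-48.7, -82.3], [47.1, 81.6]]
panel side 0.57 [-0.4 -3.4] [106.3 170. ] 0.91 pct [[-51.4, -86.8], [48.0, 79.0]]
lever 0.57 150 7 [ 14.7   7.9 171.3]
lever 0.57 180 10 [ 13.4   8.7 197.9]
lever 0.57 210 45 [ 13.4   1.4 226.8]
lever 0.61 150 36 [ 12.4  -7.1 171.7]
lever 0.61 180 65 [  9.7  -6.  194.8]
lever 0.61 210 63 [  8.7  -4.9 223.7]
```

Run:
```python
from go import *
th=np.radians(42); z=np.array([np.sin(th),-np.cos(th)]); p=np.array([np.cos(th),np.sin(th)])
out=[];A=[-5]+list(range(0,101,5))
for a in A:
    r=np.radians(a); u=np.array([np.sin(r),np.cos(r)]); d=np.array([np.cos(r),-np.sin(r)])
    w=1/(1+np.exp((a-48)/6)); off=19*z+9.5*p*(2*w-1)   # blended over the corner change
    ov=max(0,min(4,(a+5)/8)); out.append(np.array([25,107])+92*u-(10-ov)*d-off)
out=np.array(out)
for a,o,dd in zip(A,out,np.diff(out,axis=0,prepend=out[:1])): print(a,o.round(1),"d",[round(x,1) for x in (*(dd[0]*xj[:2]),dd[1])])
```

```text
-5 [-12.8 205.5] d [np.float64(0.0), np.float64(0.0), np.float64(0.0)]
0 [ -4.1 206.8] d [np.float64(8.3), np.float64(2.2), np.float64(1.2)]
5 [  4.5 207.2] d [np.float64(8.4), np.float64(2.2), np.float64(0.4)]
10 [ 13.2 206.8] d [np.float64(8.4), np.float64(2.2), np.float64(-0.4)]
15 [ 21.9 205.6] d [np.float64(8.3), np.float64(2.2), np.float64(-1.2)]
20 [ 30.4 203.7] d [np.float64(8.2), np.float64(2.2), np.float64(-1.9)]
25 [ 38.7 201.1] d [np.float64(8.1), np.float64(2.1), np.float64(-2.6)]
30 [ 46.7 198. ] d [np.float64(7.7), np.float64(2.0), np.float64(-3.0)]
35 [ 54.5 194.9] d [np.float64(7.6), np.float64(2.0), np.float64(-3.2)]
40 [ 62.7 191.7] d [np.float64(7.9), np.float64(2.1), np.float64(-3.1)]
45 [ 71.4 188.9] d [np.float64(8.4), np.float64(2.2), np.float64(-2.9)]
50 [ 80.1 185.9] d [np.float64(8.4), np.float64(2.2), np.float64(-3.0)]
55 [ 87.9 182.1] d [np.float64(7.6), np.float64(2.0), np.float64(-3.8)]
60 [ 94.3 177.2] d [np.float64(6.2), np.float64(1.6), np.float64(-5.0)]
65 [ 99.4 171.1] d [np.float64(4.9), np.float64(1.3), np.float64(-6.1)]
70 [103.4 164.3] d [np.float64(3.9), np.float64(1.0), np.float64(-6.8)]
75 [106.5 156.9] d [np.float64(3.0), np.float64(0.8), np.float64(-7.3)]
80 [108.8 149.3] d [np.float64(2.3), np.float64(0.6), np.float64(-7.6)]
85 [110.4 141.4] d [np.float64(1.6), np.float64(0.4), np.float64(-7.9)]
90 [111.3 133.5] d [np.float64(0.9), np.float64(0.2), np.float64(-8.0)]
95 [111.5 125.4] d [np.float64(0.2), np.float64(0.0), np.float64(-8.0)]
100 [111.  117.4] d [np.float64(-0.5), np.float64(-0.1), np.float64(-8.0)]
```

>>> drive_tool(rows=[[0, 12, 4, 0, 0, -0.018, 0], [0, 12, 4, 0, 0, 0, 0], [0, 12, 4, 0, 0, 0, 0], [0, 0, 0, 0, 0, 0, 0], [0, 0, 0, 0, 0, 0, 0]])

```text
time_s: 15.05
tcp_pos: [0.5375, -0.0931, 0.2045]
ee_rot: [[0.72, 0.257, 0.645], [0.192, -0.966, 0.171], [0.667, 0.001, -0.745]]
wrist_force: [-0.2, 0.1, -0.6]
gripper_width: 0.006
gripper_force: 0.0
```

Run:
```python
from go import *
for R,T in((82,42),(82,45),(88,45)):
    th=np.radians(T); z=np.array([np.sin(th),-np.cos(th)]); p=np.array([np.cos(th),np.sin(th)])
    out=[];A=[-5]+list(range(0,101,5));bar=[];fork=[]
    for a in A:
        r=np.radians(a); u=np.array([np.sin(r),np.cos(r)]); d=np.array([np.cos(r),-np.sin(r)])
        w=1/(1+np.exp((a-45)/6)); off=19*z+9.5*p*(2*w-1)
        ov=max(0,min(4,(a+5)/8)); t=np.array([25,107])+R*u-(10-ov)*d-off; out.append(t)
        e=np.array([85,250])-t; bar.append((e@p-37.5) if -e@z>45 else np.hypot(max(e@p-37.5,0),51+e@z))
        e=np.array([42,121])-t; fork.append(-(e@p)-37.5 if -e@z>51 else 51+e@z)
    out=np.array(out); print(R,T,"bar",min(bar),"fork",min(fork))
    if (R,T)==(82,45):
        for a,o,dd in zip(A,out,np.diff(out,axis=0,prepend=out[:1])): print(a,o.round(1),"d",*[round(float(x),1) for x in (*(dd[0]*xj[:2]),dd[1])])
        go(*[out[0][0]-8,0,out[0][1]],T)
```

```text
82 42 bar 13.260098253285385 fork 10.048279807619807
82 45 bar 17.225149974954057 fork 8.392311329968585
-5 [-12.3 194.5] d 0.0 0.0 0.0
0 [ -4.5 195.7] d 7.5 2.0 1.2
5 [  3.3 196.2] d 7.6 2.0 0.5
10 [ 11.1 195.9] d 7.6 2.0 -0.3
15 [ 18.9 195. ] d 7.5 2.0 -1.0
20 [ 26.6 193.3] d 7.5 2.0 -1.6
25 [ 34.3 191.1] d 7.4 2.0 -2.2
30 [ 41.7 188.8] d 7.1 1.9 -2.4
35 [ 49.1 186.5] d 7.2 1.9 -2.3
40 [ 57.  184.5] d 7.7 2.0 -2.0
45 [ 65.3 182.7] d 8.0 2.1 -1.8
50 [ 73.2 180.4] d 7.6 2.0 -2.3
55 [ 79.9 177. ] d 6.5 1.7 -3.4
60 [ 85.3 172.3] d 5.2 1.4 -4.6
65 [ 89.6 166.8] d 4.2 1.1 -5.5
70 [ 93.1 160.6] d 3.4 0.9 -6.2
75 [ 95.8 154.1] d 2.7 0.7 -6.5
80 [ 98.  147.3] d 2.0 0.5 -6.8
85 [ 99.4 140.3] d 1.4 0.4 -7.0
90 [100.3 133.1] d 0.8 0.2 -7.1
95 [100.5 126. ] d 0.2 0.1 -7.2
100 [100.1 118.8] d -0.4 -0.1 -7.2
now jig [-46.1   1.7 204.5] delta mm [25.5  4.9 -9.9] rot [ 0.015 -0.053 -0.002] F [-0.2  0.1 -0.6] t 15.05
88 45 bar 11.429595017219647 fork 3.477399064234639
```

>>> drive_tool(rows=[[0, 8, 1.6, -5, 0.008, -0.027, 0], [0, 9, 1.6, -5, 0.007, -0.026, 0], [0, 8.5, 1.7, 0, 0, 0, 0], [0, 7.7, 2.1, 0, 0, 0, 0], [0, 0, 0, 0, 0, 0, 0]])

```text
time_s: 15.47
tcp_pos: [0.5714, -0.0868, 0.1953]
ee_rot: [[0.683, 0.257, 0.684], [0.182, -0.967, 0.181], [0.707, 0.001, -0.707]]
wrist_force: [-0.9, 0.3, 0.6]
gripper_width: 0.006
gripper_force: 0.0
```

>>> drive_tool(rows=[[0, 3.7, 1, 0.6, 0, 0, 0], [0, 3.8, 1, 0.6, 0, 0, 0], [0, 3.8, 1, 0.3, 0, 0, 0], [0, 3.8, 1, 0.2, 0, 0, 0]])

```text
time_s: 15.8
tcp_pos: [0.5849, -0.0827, 0.1967]
ee_rot: [[0.684, 0.256, 0.683], [0.181, -0.967, 0.181], [0.707, -0.0, -0.707]]
wrist_force: [-4.6, -2.0, 1.2]
gripper_width: 0.006
gripper_force: 2.4
```

Run:
```python
from go import *
go(3.3,0,196.2,45);c2=capture("side");save(c2,"s4");c=capture("top");save(c,"t4")
a=cv2.imread("pics/t4.png")[150:270,220:360];b=cv2.imread("pics/s4.png")[170:290,240:380]
cv2.imwrite("pics/b5.png",cv2.resize(np.hstack([a,b]),(800,343),interpolation=cv2.INTER_CUBIC))
```

```text
now jig [  2.4  -0.3 196.7] delta mm [ 0.8  0.5 -0.5] rot [-0.    -0.    -0.001] F [-4.6 -2.   1.2] t 15.8
```

View pics/b5.png

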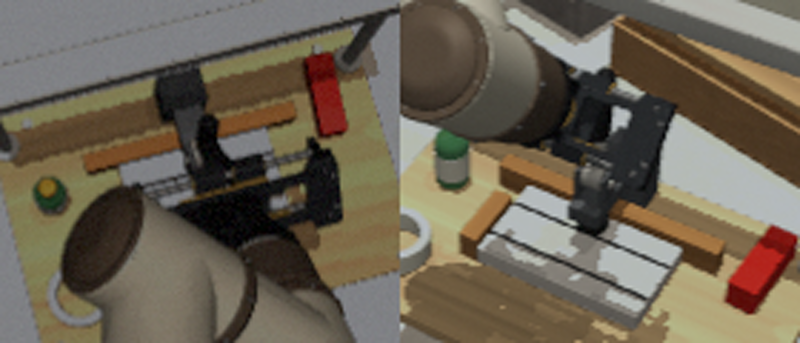

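Top crop: the fingertips are touching the lever's grip on centre, with about 5 N. Side crop: the panel sits in the corner. I'll swing the lever along the computed arc.

>>> drive_tool(rows=[[0, 7.6, 2, -0.3, 0, 0, 0], [0, 7.5, 2, -1, 0, 0, 0], [0, 7.5, 2, -1.6, 0, 0, 0], [0, 7.4, 2, -2.2, 0, 0, 0], [0, 7.1, 1.9, -2.4, 0, 0, 0]])

```text
time_s: 16.32
tcp_pos: [0.6217, -0.073, 0.1897]
ee_rot: [[0.683, 0.256, 0.684], [0.181, -0.967, 0.182], [0.707, -0.0, -0.707]]
wrist_force: [-10.8, -3.2, 5.3]
gripper_width: 0.005
gripper_force: 6.0
```

Run:
```python
from go import *
go(41.7,0,188.8,45)
```

```text
now jig [ 40.5  -0.3 189.7] delta mm [ 1.1  0.6 -0.9] rot [-0.     0.    -0.001] F [-10.8  -3.2   5.3] t 16.3167
```

Going as planned.

>>> drive_tool(rows=[[0, 7.2, 1.9, -2.3, 0, 0, 0], [0, 7.7, 2, -2, 0, 0, 0], [0, 8, 2.1, -1.8, 0, 0, 0], [0, 7.6, 2, -2.3, 0, 0, 0], [0, 6.5, 1.7, -3.4, 0, 0, 0]])

```text
time_s: 16.73
tcp_pos: [0.6561, -0.0634, 0.1749]
ee_rot: [[0.688, 0.257, 0.678], [0.181, -0.966, 0.183], [0.703, -0.003, -0.712]]
wrist_force: [-11.1, -2.6, 5.1]
gripper_width: 0.006
gripper_force: 5.0
```

>>> drive_tool(rows=[[0, 5.2, 1.4, -4.6, 0, 0, 0], [0, 4.2, 1.1, -5.5, 0, 0, 0]])

```text
time_s: 16.9
tcp_pos: [0.6676, -0.0607, 0.1668]
ee_rot: [[0.685, 0.257, 0.682], [0.181, -0.967, 0.182], [0.706, -0.001, -0.708]]
wrist_force: [-6.5, -1.6, 5.1]
gripper_width: 0.008
gripper_force: 3.0
```

Run:
```python
from go import *
go(89.6,0,166.8,45);c2=capture("side");save(c2,"s5");c=capture("top");save(c,"t5")
a=cv2.imread("pics/t5.png")[150:270,220:360];b=cv2.imread("pics/s5.png")[170:290,240:380]
cv2.imwrite("pics/b6.png",cv2.resize(np.hstack([a,b]),(800,343),interpolation=cv2.INTER_CUBIC))
```

```text
now jig [ 88.   -0.2 166.8] delta mm [1.5 0.6 0. ] rot [-0.001 -0.002 -0.001] F [-6.5 -1.6  5.1] t 16.9
```

View pics/b6.png

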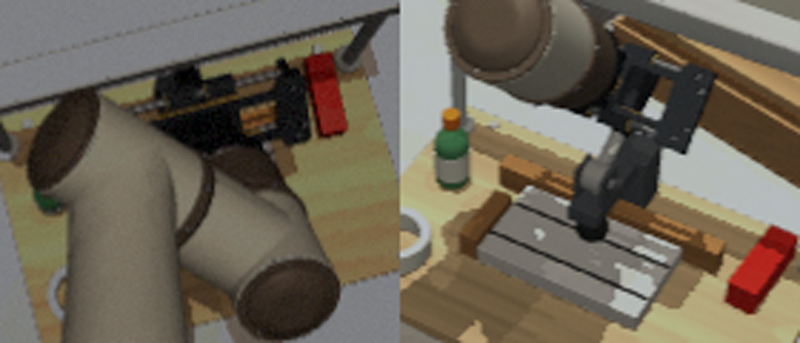

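The top crop shows the hand below the light bar and still on the lever, and the side crop shows the panel unmoved. Continuing.

>>> drive_tool(rows=[[0, 3.4, 0.9, -6.2, 0, 0, 0], [0, 2.7, 0.7, -6.5, 0, 0, 0], [0, 2, 0.5, -6.8, 0, 0, 0]])

```text
time_s: 17.25
tcp_pos: [0.6778, -0.0583, 0.149]
ee_rot: [[0.681, 0.256, 0.686], [0.181, -0.967, 0.181], [0.709, 0.001, -0.705]]
wrist_force: [-0.2, 1.1, 0.3]
gripper_width: 0.006
gripper_force: 0.0
```

>>> drive_tool(rows=[[0, 1.4, 0.4, -7, 0, 0, 0], [0, 0.8, 0.2, -7.1, 0, 0, 0], [0, 0.2, 0.1, -4, 0, 0, 0]])

```text
time_s: 17.5
tcp_pos: [0.68, -0.0576, 0.1297]
ee_rot: [[0.683, 0.256, 0.685], [0.181, -0.967, 0.181], [0.708, -0.0, -0.706]]
wrist_force: [0.4, -0.0, 0.2]
gripper_width: 0.006
gripper_force: 0.0
```

Run:
```python
from go import *
go(100.5,0,126,45)
```

```text
now jig [100.8  -0.4 129.7] delta mm [-0.4  0.3 -3.7] rot [-0.     0.001 -0.   ] F [ 0.4 -0.   0.2] t 17.5
```

>>> drive_tool(rows=[[0, 0, 0, -3, 0, 0, 0], [0, 0, 0, -3, 0, 0, 0]])

```text
time_s: 17.67
tcp_pos: [0.6802, -0.0578, 0.1249]
ee_rot: [[0.681, 0.256, 0.686], [0.181, -0.967, 0.181], [0.709, 0.001, -0.705]]
wrist_force: [-5.8, 1.0, 11.6]
gripper_width: 0.007
gripper_force: 5.4
```

>>> drive_tool(rows=[[0, 0, 0, -2, 0, 0, 0], [0, 0, 0, 0, 0, 0, 0]])

```text
time_s: 17.83
tcp_pos: [0.6807, -0.058, 0.1249]
ee_rot: [[0.679, 0.256, 0.688], [0.181, -0.967, 0.181], [0.711, 0.001, -0.703]]
wrist_force: [-4.1, 1.2, 8.7]
gripper_width: 0.005
gripper_force: 3.8
```

The lever is hard against its end stop at the height predicted for closed. Now withdrawing along the tool axis.

>>> drive_tool(rows=[[0, -6, -1.6, 7, 0, 0, 0], [0, -20, -5.3, 21, 0, 0, 0], [0, -24, -6.3, 25, 0, 0, 0], [0, -26, -7, 24, 0, 0, 0], [0, -26, -7, 24, 0, 0, 0]])

```text
time_s: 18.25
tcp_pos: [0.5759, -0.0853, 0.2237]
ee_rot: [[0.684, 0.256, 0.683], [0.181, -0.967, 0.181], [0.707, 0.0, -0.707]]
wrist_force: [-0.6, 0.4, 0.1]
gripper_width: 0.005
gripper_force: 0.0
```

>>> drive_tool(rows=[[0, -35, -9, 0, 0, 0, 0], [0, -35, -9, 0, 0, 0, 0], [0, -35, -9, 0, 0, 0, 0], [0, 0, 0, 0, 0, 0, 0]])

```text
time_s: 18.58
tcp_pos: [0.4669, -0.1125, 0.2229]
ee_rot: [[0.684, 0.254, 0.684], [0.179, -0.967, 0.18], [0.708, -0.001, -0.707]]
wrist_force: [-0.6, -0.4, -0.3]
gripper_width: 0.002
gripper_force: 0.0
```

Run:
```python
from go import *
go(-100,0,200,45);c=panel("top");save(c,"t6");c2=panel("side");save(c2,"s6")
for l in("lever","pad"):
  for d in masks_of(l,c2)[:1]:
    P=np.array([jig(a) for a in pts(c2,d["region"])]); print(l,d["p"],np.median(P,0).round(1),np.percentile(P,[5,95],axis=0).round(0).tolist())
a=cv2.imread("pics/t6.png")[150:270,220:360];b=cv2.imread("pics/s6.png")[170:290,240:380]
cv2.imwrite("pics/b7.png",cv2.resize(np.hstack([a,b]),(800,343),interpolation=cv2.INTER_CUBIC))
```

```text
now jig [-119.3    1.   222.9] delta mm [ 18.9   4.  -22.9] rot [-0.001  0.     0.002] F [-0.6 -0.4 -0.3] t 18.5833
panel top 0.62 [-0.2 -0.3] [100.2 170. ] 0.16 pct [[-49.3, -82.9], [48.1, 83.2]]
panel side 0.96 [ 0.  -2.1] [104.7 172.9] 0.87 pct [[-51.3, -87.1], [49.6, 77.1]]
lever 0.75 [ 97.9  -5.6 102.3] [[54.0, -12.0, 2.0], [214.0, 26.0, 110.0]]
pad 0.58 [ 18.6 -13.6  45.5] [[10.0, -18.0, 39.0], [30.0, -8.0, 49.0]]
```

View pics/b7.png

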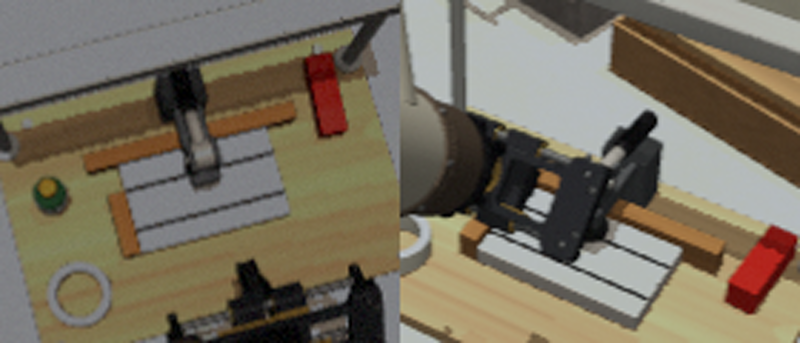

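Both crops show the lever closed, lying over the post, with the panel flush to the fence and stop. The offcut, tape and glue are where they were.

```bash
python3 -c "
from station import *
print(finish_job())"
```

```text
the job is handed in; nothing more can be done
None
```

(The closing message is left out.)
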